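Fit the scraper blade on the trimming board and clamp it

ROBOT

A 6-joint arm with a two-finger parallel gripper is mounted at the origin on a cart in front of the work surface, level with it; the furniture and walls round the work are solid. World frame = base frame: x ahead of the robot, y to its left, z up, the work surface at z = 0. Lengths are in m, angles in rad, forces in N, time in s.
With the tool pointing down it reaches from about 0.4 to 0.825 m from the base axis. Payload 7 kg.
Tool frame: the origin (TCP) lies midway between the tips of the shut fingers; the grasp point (between the pads) lies 19 mm behind it (hold_point_z is the distance from the TCP to the grasp point, in m); z points along the fingers, y is the line along which they close (so a half turn about z gives the same grasp; the last joint's range is limited). The gripper opens to 88 mm and grips with 3 to 60 N. Pads are 19 mm wide; open, the fingers measure 130 mm over their backs; the gripper's body (78 mm by 193 mm) begins 47 mm behind the grasp point.
Start: joints at [-1.054, 0.359, 0.012, 0, -1.224, -0.288], TCP at [0.153, -0.657, 0.227] pointing down, gripper open.
Joint ranges: [-3.07, 3.07], [-1.43, 2.12], [-1.02, 1.25], [-3.03, 1.67], [-3.05, -0], [-3.03, 3.03]. Speed limits (rad/s): [2.39, 2.39, 3.01, 3.14, 3.14, 3.14].

INTERFACE

Orientations are given as a unit quaternion [w, x, y, z].
In Python, from plant import * gives the robot as it stands.
- The arm moves only by the tool play_rows, never from a script. Its argument "series" is a list that holds one entry, the list of rows, each a list of 6 numbers: the shift along the tool's x, y, z in m, then the turn, a rotation vector about the tool's x, y, z in degrees. In form: [[[x, y, z, wx, wy, wz], ...]]. A call has exactly 8 rows; each row shifts and turns the commanded pose from where the row before left it, along the tool's axes as they then stand; what a row does not reach is not made up. A row lasts 1/12 s, in which the tool goes at most 41.7 mm and 7.16 degrees, less where a joint would pass 70% of its speed; a pose out of reach is approached as far as the arm can. A call is refused whole if a number of a shift passes 0.0417 or a number of a turn 7.16, either way. A call with a gripper value outside its range is refused whole. "hand" is the opening, from 0 (shut) to 1 (fully open), set as the call begins (left out, the last holds). The fingers move at their own pace and stop on an object; "force" is the grip in N (left out, the last holds). Time passes only in rows, so rows that do not move let the fingers close, or fill a call up. It gives the time, the measured TCP pose, the force, the opening and the grip force at its end, in the units of the state.
- get_state(): the state, without advancing time (a new reading comes with each control period).
- read_camera(name): name is "scene" or "top" or "wrist"; returns a dict with "pixels" (384x512x3 uint8, red, green, blue), "z_map" (384x512 float32, m along the optical axis (not along the pixel's ray), 0 where there is no reading), "camera_matrix" (3x3 intrinsics, pixels), "rvec" (rotation vector, rad) and "tvec" (3), from world to camera coordinates, as OpenCV has them. Camera axes: x right, y down, z forward; pixel columns grow to the right and rows downward; lengths in m; the calibration is good to about 2 mm. A picture is of the moment at which its call begins.
- sign_off(): hands the job in; it is judged then, once.
Trained networks look in the newest picture that a camera, given by its name, has taken for a name from the list of things; names that differ only in an ending like _2 or _b are one class to them, and where a whole thing is asked for, a point or a joint stands for the part that bears it (a point fixed in the world has none). Each returns a list of dicts, best first, with "p" (0 to 1); they miss things now and then, are a little off and sometimes report something else, mostly with a low value. They report only what shows in the picture. A call takes as long as a camera call.
- recognise(camera, target): "box" ([left, top, width, height] in pixels, round what is visible of it).
The state is a dict: "time_s": time; "joint_pos": joint angles; "qd": joint speeds; "effort": joint torques, N m; "tcp_pos": TCP position; "orientation": TCP orientation; "force": force on the tool from outside, world axes, zero at the start; "ft_torque": the same for the moment, N m; "opening": finger opening in m; "grasp_force": force on a finger pad.
Only numpy, scipy, OpenCV 4.12 (cv2) and the standard library are available. Lean on these libraries where they do the work, as an engineer would, in place of code of your own. Each camera call takes 0.05 s, during which the arm holds its last target. There are 200 camera calls.

TASK

The steel scraper blade lies loose and askew on the wooden trimming board. Slide it, flat on the board and without lifting it off, under the raised clamp jaw until it sits square, its notch has gone round the locating pin and its back edge is flush against the stop, then push the cam lever fully down, away from the blade, so that the jaw clamps the blade. Leave the plaster casts beside the board where they are.

Things in the scene. Friction and masses are not known exactly. Their poses are not given: they have to be found in the camera images.
- trim_board: Wooden board, 195 x 230 x 18 mm, fixed, with an aluminium blade holder at its far end. Origin: on the table, below the locating pin's axis. Its x is the direction in which the blade slides in, y to the left of it, z up. The board spans x = -130 to +65 mm, y = +-115 mm; its flat top at z = 18 mm is also the holder's bed (its dark steel bed plate is inlaid flush).
- pin (a point): Foot of the steel locating pin, on the board's top (axes as trim_board). The pin is 8 mm thick and 9 mm high, with a bevelled top, 5 mm in front of the jaw. It alone guides the blade sideways.
- stop (a point): Middle of the foot of the stop's upright face, 24 mm beyond the pin, at the board's top. The stop is 10 mm high and runs between the holder's two cheeks; these span x = 4 to 48 mm from the pin, with inner faces at y = +-57 mm and outer faces at y = +-69 mm, and are 42 mm high over the board's top.
- blade: Loose flat steel blade, 56 mm (its x) x 90 mm (its y) x 6 mm, 0.15 to 0.3 kg, square edges. Origin: centre of its underside. Its +x edge is the back edge, with a notch in the middle; its -x edge is the straight scraping edge. It starts flat on the board, in front of the holder. Seated, its origin is at x = -4, y = 0 mm from the pin and its axes lie along the board's.
- notch_end (a point): Middle of the notch's closed end, on the blade's underside, 2 mm from the blade's centre towards the scraping edge. The notch is 11 mm wide and 30 mm deep from the back edge; its mouth flares from 11 to 23 mm over the last 8 mm. Seated, the pin has 1.5 mm of play on each side and 2 mm to the closed end.
- lever_pivot (a point): Axis of the cam lever (along the board's y), 16 mm beyond the pin, 30 mm over the board's top, on a cross shaft between the cheeks.
- cam_lever (a joint): Lever angle: 0 = shut against its end stop, lying back almost level towards the board's +x, away from the blade; 1.57 = upright; 1.75 = leaning to the blade, fully open. Starts at 1.35 to 1.65; stays where it is left. Turning takes about 4 N at the grip, 6 to 10 N near the end.
- lever_grip (a point): Point on the axis of the lever's black round grip, 65 mm from the pivot, at (joint value + 0.1 rad) above the board's +x. The grip is 15 mm thick, from 32 to 85 mm from the pivot.
- jaw: Steel bar, 14 x 113 x 8 mm, between the cheeks, over the back part of the seated blade (9 to 23 mm beyond the pin). Origin: centre of its underside, 5.7 mm over the bed when the lever is shut (so it grips a 6 mm blade), and higher by 3.2 mm per rad as the lever opens. It only moves up and down.
- cast_star_1: Loose white plaster star, 52 x 50 x 13 mm, on the table left of the board. Leave alone.
- cast_heart_2: Loose white plaster heart, 69 x 66 x 15 mm, on the table left of the board. Leave alone.
- table_frog: Loose white plaster frog, 76 x 69 x 38 mm, on the table behind the board, to the right of the lever. Leave alone.

How it is judged:
By the outcome, as a careful person would: the job done as asked, in the order asked, and still so for the second after the job is handed in, with the robot touching nothing.
It also fails if it takes over 67 s, if anything falls off the work surface, if the arm or the gripper's body presses on something with over 40 N, if the wrist force passes 120 N, or if a joint passes its speed limit or range.

## Working session

There is one attempt and no reset: what is moved stays moved. The work goes in short steps, Python scripts to look and compute and a tool call to move; the robot and the scene stay as the last step left them, time stands still between calls to the robot, and variables do not carry over. Pictures are saved under pics/ and viewed, at most 10 in all, crops included, and the job is handed in when it is done.

Besides the shell and the picture viewer there is one more tool, called after "Emit:" by a JSON object that holds its "name" and its "arguments". play_rows: Moves the arm, as the interface text tells. Its arguments: {"type":"object","properties":{"series":{"type":"array","items":{"type":"array","items":{"type":"array","items":{"type":"number"}}}},"hand":{"type":"number"},"force":{"type":"number"}},"required":["series"]}

```bash
mkdir -p pics; ls
cat > h.py <<'E'
from plant import *
import numpy as np, cv2
def cam(n):
    c=read_camera(n); R=cv2.Rodrigues(np.array(c["rvec"],float))[0]; t=np.array(c["tvec"],float).ravel()
    return c,R,t
def world(c,R,t):
    K=np.array(c["camera_matrix"]);z=c["z_map"]
    v,u=np.mgrid[:384,:512]
    P=np.stack([(u-K[0,2])/K[0,0]*z,(v-K[1,2])/K[1,1]*z,z],-1)
    W=(P-t)@R
    W[z==0]=np.nan
    return W
def save(n,im): cv2.imwrite("pics/"+n+".png",im[:,:,::-1])
E
python3 - <<'E'
from h import *
s=get_state(); print({k:np.round(v,3) for k,v in s.items()})
ims=[]
for n in ["top","scene"]:
    c,R,t=cam(n); np.savez("/tmp/"+n,W=world(c,R,t),im=c["pixels"],K=c["camera_matrix"],R=R,t=t)
    save(n,c["pixels"]); print(n,-R.T@t)
    for k in ["trim_board","blade","cam_lever","jaw","table_frog","pin"]:
        print(k,[(np.round(b["box"]),round(b["p"],2)) for b in recognise(n,k)[:2]])
E
```

```text
pics
{'time_s': np.float64(0.0), 'joint_pos': array([-1.054,  0.359,  0.011, -0.   , -1.224, -0.288]), 'qd': array([ 0.   ,  0.002, -0.001, -0.   ,  0.   ,  0.001]), 'effort': array([ 1.0000e-03, -5.8271e+01,  2.9305e+01,  6.9970e+00,  7.0000e-03,
       -0.0000e+00]), 'tcp_pos': array([ 0.153, -0.657,  0.226]), 'orientation': array([-0.   , -0.114,  0.993,  0.001]), 'force': array([ 0.632, -0.494, -0.163]), 'ft_torque': array([-0.04 ,  0.024, -0.042]), 'grasp_force': np.float64(0.0), 'opening': np.float64(0.088)}
top [0.52185399 0.35946673 0.93286205]
trim_board [(array([217., 186.,  98.,  84.]), 0.85), (array([257., 202.,  14.,  10.]), 0.68)]
blade [(array([239., 228.,  34.,  31.]), 0.69)]
cam_lever []
jaw [(array([245., 209.,  36.,   8.]), 0.6)]
table_frog [(array([275., 148.,  32.,  34.]), 0.59)]
pin [(array([218., 183.,  98.,  85.]), 0.82)]
scene [0.2270107  0.94271673 0.61043246]
trim_board [(array([236., 161., 114., 100.]), 0.75)]
blade [(array([284., 202.,  41.,  36.]), 0.77)]
cam_lever [(array([269., 163.,  18.,  36.]), 0.75), (array([284., 203.,  40.,  34.]), 0.4)]
jaw [(array([242., 254.,  28.,  20.]), 0.31)]
table_frog [(array([238., 158.,  26.,  28.]), 0.96), (array([235., 162., 115., 102.]), 0.59)]
pin [(array([234., 166., 116.,  95.]), 0.81)]
```

Run:
```python
from h import *
a=np.load("/tmp/top.npz"); b=np.load("/tmp/scene.npz")
x=cv2.resize(a["im"][130:290,190:340],(0,0),fx=2.6,fy=2.6,interpolation=cv2.INTER_CUBIC)
y=cv2.resize(b["im"][130:290,220:370],(0,0),fx=2.6,fy=2.6,interpolation=cv2.INTER_CUBIC)
save("both",np.hstack([x,y]))
W=a["W"]
for n,(l,t,w,h) in dict(board=(217,186,98,84),blade=(239,228,34,31),jaw=(245,209,36,8),frog=(275,148,32,34)).items():
    print(n,np.round(np.nanmedian(W[t:t+h,l:l+w].reshape(-1,3),0),3), np.round(np.nanmin(W[t:t+h,l:l+w].reshape(-1,3),0),3), np.round(np.nanmax(W[t:t+h,l:l+w].reshape(-1,3),0),3))
# board top points
m=(abs(W[...,2]-.018)<.006)&(np.mgrid[:384,:512][0]>180)&(np.mgrid[:384,:512][0]<275)&(np.mgrid[:384,:512][1]>210)&(np.mgrid[:384,:512][1]<320)
p=W[m]; r=cv2.minAreaRect(p[:,:2].astype(np.float32)*1000); print(len(p),r,cv2.boxPoints(r))
```

```text
board [0.494 0.328 0.018] [ 0.383  0.197 -0.005] [0.603 0.456 0.137]
blade [0.453 0.352 0.023] [0.414 0.31  0.014] [0.492 0.396 0.029]
jaw [0.532 0.337 0.026] [0.523 0.289 0.014] [0.541 0.381 0.137]
frog [0.657 0.262 0.006] [ 0.616  0.218 -0.005] [0.706 0.302 0.041]
5298 ((492.44183349609375, 326.8025817871094), (195.4635009765625, 230.53518676757812), 8.904494285583496) [[378.04593 425.55325]
 [413.73    197.79654]
 [606.83777 228.05191]
 [571.1537  455.80862]]
```

View pics/both.png

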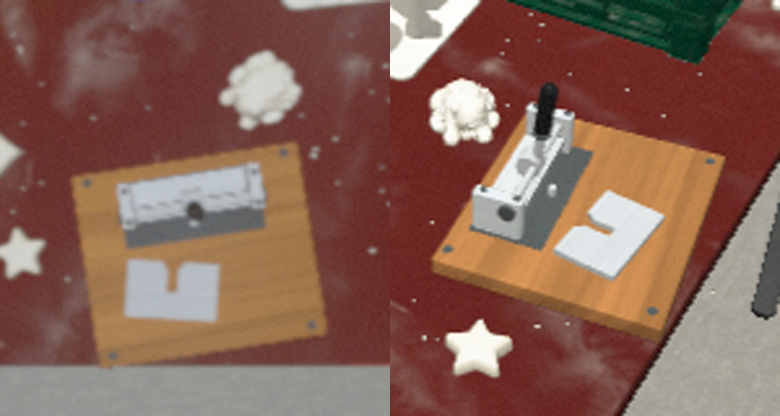

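The left half of the picture (top view) shows the blade at about (172,290) with its notch opening towards the holder, turned roughly 12° from the board. The lever's dark grip end is at (195,212), and the frog at (260,90). In the right half (scene view), the lever stands upright at (546,110) and the pin is at (551,188). The fitted board outline measures 195.5 x 230.5 mm, which matches the given size.

```bash
cat >> h.py <<'E'
from scipy.spatial.transform import Rotation as Ro
A=np.radians(8.9); O=np.array([.5245,.3318,0]); RB=np.array([[np.cos(A),-np.sin(A),0],[np.sin(A),np.cos(A),0],[0,0,1]])
def tob(w): return (np.asarray(w)-O)@RB
def tow(b): return np.asarray(b)@RB.T+O
def tool(s): 
    q=s["orientation"]; return Ro.from_quat([q[1],q[2],q[3],q[0]]).as_matrix()
E
python3 - <<'E'
from h import *
a=np.load("/tmp/top.npz"); W=a["W"]; im=a["im"].astype(int)
B=tob(W)*1000
sat=im.max(-1)-im.min(-1)
m=(sat<40)&(B[...,0]<-15)&(B[...,0]>-128)&(abs(B[...,1])<110)&(im.mean(-1)>130)
p=B[m]; r=cv2.minAreaRect(p[:,:2].astype(np.float32)); print("blade",len(p),r,np.median(p[:,2]))
for n in ["top","scene"]:
    B=tob(np.load("/tmp/%s.npz"%n)["W"])*1000
    m=(B[...,2]>66)&(B[...,0]>-60)&(B[...,0]<110)&(abs(B[...,1])<60)&(B[...,2]<170)
    q=B[m]; print(n,len(q)); 
    for lo in (66,80,95,110,125):
        k=q[(q[:,2]>=lo)&(q[:,2]<lo+15)]
        if len(k): print(lo,len(k),k.mean(0).round(1))
s=get_state();M=tool(s);p0=np.array(s["tcp_pos"])
ang=np.radians(np.linspace(-76.9,39.5,5)); r=np.linspace(.675,.52,5)
P=np.c_[r*np.cos(ang),r*np.sin(ang),[.227,.24,.24,.24,.22]]
print(np.round(P,3)); print(np.round(np.diff(P,axis=0)@M/8,4))
E
```

```text
blade 752 ((-63.24065399169922, 31.249773025512695), (92.86666107177734, 57.655513763427734), 78.5089340209961) 24.09893463877956
top 45
80 7 [17.4  1.  87.1]
95 3 [ 14.4   5.5 103.5]
110 3 [ 16.5   0.7 115.9]
125 32 [  8.8   0.5 131.7]
scene 164
66 14 [13.5  1.4 72. ]
80 34 [11.4  3.6 87. ]
95 40 [ 10.    4.  102.1]
110 39 [  8.8   4.1 117.3]
125 37 [  7.9   1.9 130.2]
[[ 0.153 -0.657  0.227]
 [ 0.427 -0.471  0.24 ]
 [ 0.566 -0.192  0.24 ]
 [ 0.55   0.101  0.24 ]
 [ 0.401  0.331  0.22 ]]
[[-0.0387  0.0149 -0.0016]
 [-0.0248  0.0301  0.    ]
 [-0.0063  0.0361  0.    ]
 [ 0.0115  0.0322  0.0025]]
```

Emit:
{"name": "play_rows", "arguments": {"series": [[[-0.0387,0.0149,-0.0016,0,0,0],[-0.0387,0.0149,-0.0016,0,0,0],[-0.0387,0.0149,-0.0016,0,0,0],[-0.0387,0.0149,-0.0016,0,0,0],[-0.0387,0.0149,-0.0016,0,0,0],[-0.0387,0.0149,-0.0016,0,0,0],[-0.0387,0.0149,-0.0016,0,0,0],[-0.0387,0.0149,-0.0016,0,0,0]]]}}

```text
time_s: 1.37
tcp_pos: [0.429, -0.4697, 0.2398]
orientation: [0.0, -0.114, 0.993, -0.0]
force: [-0.1, -0.3, -0.1]
opening: 0.0876
grasp_force: 0.0
```

Emit:
{"name": "play_rows", "arguments": {"series": [[[-0.0248,0.0301,0,0,0,0],[-0.0248,0.0301,0,0,0,0],[-0.0248,0.0301,0,0,0,0],[-0.0248,0.0301,0,0,0,0],[-0.0248,0.0301,0,0,0,0],[-0.0248,0.0301,0,0,0,0],[-0.0248,0.0301,0,0,0,0],[-0.0248,0.0301,0,0,0,0]]]}}

```text
time_s: 2.03
tcp_pos: [0.5668, -0.1897, 0.2398]
orientation: [0.0, -0.114, 0.993, -0.0]
force: [0.2, -0.9, 1.2]
opening: 0.0877
grasp_force: 0.0
```

Emit:
{"name": "play_rows", "arguments": {"series": [[[-0.0063,0.0361,0,0,0,0],[-0.0063,0.0361,0,0,0,0],[-0.0063,0.0361,0,0,0,0],[-0.0063,0.0361,0,0,0,0],[-0.0063,0.0361,0,0,0,0],[-0.0063,0.0361,0,0,0,0],[-0.0063,0.0361,0,0,0,0],[-0.0063,0.0361,0,0,0,0]]]}}

```text
time_s: 2.7
tcp_pos: [0.5494, 0.1029, 0.2398]
orientation: [0.0, -0.114, 0.993, 0.0]
force: [1.3, -0.7, -0.9]
opening: 0.0877
grasp_force: 0.0
```

Emit:
{"name": "play_rows", "arguments": {"series": [[[0.0115,0.0322,0.0025,0,0,0],[0.0115,0.0322,0.0025,0,0,0],[0.0115,0.0322,0.0025,0,0,0],[0.0115,0.0322,0.0025,0,0,0],[0.0115,0.0322,0.0025,0,0,0],[0.0115,0.0322,0.0025,0,0,0],[0.0115,0.0322,0.0025,0,0,0],[0.0115,0.0322,0.0025,0,0,4]]], "hand": 0.5}}

```text
time_s: 3.37
tcp_pos: [0.4006, 0.3325, 0.2197]
orientation: [0.0, -0.08, 0.997, 0.0]
force: [1.4, -0.0, 0.4]
opening: 0.045
grasp_force: 0.0
```

```bash
cat >> h.py <<'E'
def where(s=None):
    s=s or get_state(); M=tool(s); b=tob(s["tcp_pos"])*1000
    yb=RB.T@M; print("t",round(float(s["time_s"]),2),"tcp board mm",b.round(1),"toolx",yb[:,0].round(3),"tooly",yb[:,1].round(3),"F",np.round(RB.T@s["force"],1),"open",round(float(s["opening"])*1000,1),"j",np.round(s["joint_pos"],2))
    return s,M
def step(target_b,n):
    s,M=where(); print("rows",n,np.round((tow(np.array(target_b)/1000)-s["tcp_pos"])@M/n,4))
E
python3 - <<'E'
from h import *
where(); c,R,t=cam("wrist"); save("w1",c["pixels"]); W=world(c,R,t); 
B=tob(W)*1000; im=c["pixels"].astype(int)
m=(im.max(-1)-im.min(-1)<40)&(B[...,0]<-15)&(B[...,0]>-128)&(abs(B[...,1])<110)&(im.mean(-1)>120)&(abs(B[...,2]-24)<5)
p=B[m]; print(len(p),cv2.minAreaRect(p[:,:2].astype(np.float32)))
E
```

```text
t 3.37 tcp board mm [-122.3   19.9  219.7] toolx [-1.    -0.005 -0.001] tooly [-0.005  1.     0.001] F [ 1.3 -0.2  0.4] open 45.0 j [ 1.07  0.11 -0.34  0.   -1.13 -2.48]
3441 ((-65.30187225341797, 34.453399658203125), (95.1108169555664, 59.16619873046875), 77.86177062988281)
```

View pics/w1.png

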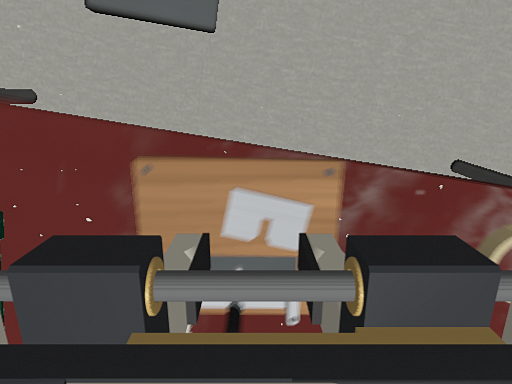

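The wrist view shows the blade at about (265,220) with its notch facing the holder. It still lies about 12° askew, and the fingers are in front of it. I'll square it with two fingers first, then shift it sideways.

Emit:
{"name": "play_rows", "arguments": {"series": [[[0,0.0015,0.024,0,0,0],[0,0.0015,0.024,0,0,0],[0,0.0015,0.024,0,0,0],[0,0.0015,0.024,0,0,0],[0,0.0015,0.024,0,0,0],[0,0.0015,0.024,0,0,0],[0,0.0015,0.024,0,0,0],[0,0.0015,0.024,0,0,0]]]}}

```text
time_s: 4.08
tcp_pos: [0.4, 0.3433, 0.0266]
orientation: [0.0, -0.079, 0.997, 0.0]
force: [0.2, -0.4, -1.0]
opening: 0.0436
grasp_force: 0.0
```

Emit:
{"name": "play_rows", "arguments": {"series": [[[0,0,0.004,0,0,0],[0,0,0.003,0,0,0],[0,0,0,0,0,0],[-0.003,0,0,0,0,0],[-0.003,0,0,0,0,0],[-0.003,0,0,0,0,0],[-0.003,0,0,0,0,0],[-0.003,0,0,0,0,0]]]}}

```text
time_s: 4.75
tcp_pos: [0.415, 0.3454, 0.0209]
orientation: [0.0, -0.079, 0.997, 0.0]
force: [-2.1, -0.8, 2.3]
opening: 0.0442
grasp_force: 1.5
```

Emit:
{"name": "play_rows", "arguments": {"series": [[[-0.002,0,0,0,0,0],[-0.002,0,0,0,0,0],[-0.002,0,0,0,0,0],[-0.002,0,0,0,0,0],[-0.002,0,0,0,0,0],[-0.002,0,0,0,0,0],[-0.002,0,0,0,0,0],[0,0,0,0,0,0]]]}}

```text
time_s: 5.42
tcp_pos: [0.4289, 0.3479, 0.0203]
orientation: [0.0, -0.079, 0.997, 0.0]
force: [-0.2, -0.2, -0.1]
opening: 0.0435
grasp_force: 0.1
```

```bash
cat >> h.py <<'E'
def blade(n):
    c,R,t=cam(n); B=tob(world(c,R,t))*1000; im=c["pixels"].astype(int)
    m=(im.max(-1)-im.min(-1)<40)&(B[...,0]<-5)&(B[...,0]>-128)&(abs(B[...,1])<110)&(im.mean(-1)>130)&(abs(B[...,2]-24)<5)
    m=m.astype(np.uint8); k,l,st,_=cv2.connectedComponentsWithStats(m); m=l==1+st[1:,4].argmax()
    p=B[m]; print(n,len(p),cv2.minAreaRect(p[:,:2].astype(np.float32))); return c
E
python3 - <<'E'
from h import *
where(); c=blade("top"); d=blade("scene")
x=cv2.resize(c["pixels"][150:280,200:330],(400,400)); y=cv2.resize(d["pixels"][150:280,220:350],(400,400)); save("p2",np.hstack([x,y]))
E
```

```text
t 5.42 tcp board mm [-92.   30.7  20.3] toolx [-1.    -0.004 -0.   ] tooly [-0.004  1.     0.   ] F [-0.2 -0.1 -0.1] open 43.5 j [ 1.04  0.38 -0.5   0.   -0.69 -2.45]
top 409 ((-43.56733703613281, 37.36744689941406), (91.03559875488281, 38.29304885864258), 89.67096710205078)
scene 300 ((-63.058197021484375, 66.8583755493164), (39.96815490722656, 74.97198486328125), 84.12326049804688)
```

View pics/p2.png

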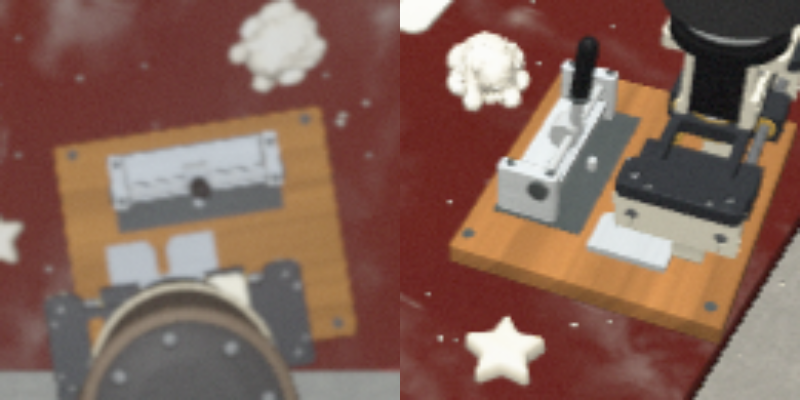

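The blade is now square: the fit gives 89.7°, and the back edge is level at about (160,240) in the left half. It sits about 37 mm too far left. Next I'll back off, close the fingers and push its left edge.

Emit:
{"name": "play_rows", "arguments": {"series": [[[0.006,0,0,0,0,0],[0.006,0,-0.002,0,0,0],[0,0,-0.02,0,0,0],[0,0.01,-0.02,0,0,0],[-0.012,0.02,0,0,0,0],[-0.012,0.02,0,0,0,0],[-0.012,0.02,0,0,0,0],[-0.012,0.012,0,0,0,0]]], "hand": 0}}

```text
time_s: 6.18
tcp_pos: [0.4508, 0.4364, 0.063]
orientation: [0.0, -0.08, 0.997, 0.001]
force: [-0.6, 0.9, 0.2]
opening: 0.0012
grasp_force: 0.0
```

Emit:
{"name": "play_rows", "arguments": {"series": [[[0,0,0,0,0,0],[0,0,0.015,0,0,0],[0,0,0.015,0,0,0],[0,0,0.01,0,0,0],[0,0,0.002,0,0,0],[0,0,0,0,0,0],[0,-0.003,0,0,0,0],[0,-0.003,0,0,0,0]]]}}

```text
time_s: 6.85
tcp_pos: [0.4522, 0.4286, 0.0212]
orientation: [0.0, -0.08, 0.997, 0.0]
force: [0.3, -1.0, 0.5]
opening: 0.0
grasp_force: 0.0
```

Emit:
{"name": "play_rows", "arguments": {"series": [[[0,-0.003,0,0,0,0],[0,-0.003,0,0,0,0],[0,-0.003,0,0,0,0],[0,-0.003,0,0,0,0],[0,-0.003,0,0,0,0],[0,-0.003,0,0,0,0],[0,0,0,0,0,0],[0,0,0,0,0,0]]]}}

```text
time_s: 7.52
tcp_pos: [0.4549, 0.4104, 0.0205]
orientation: [0.0, -0.079, 0.997, -0.0]
force: [0.1, -0.2, -0.2]
opening: 0.0002
grasp_force: 0.3
```

Run:
```python
from h import *
where(); c=blade("top"); d=blade("scene")
x=cv2.resize(c["pixels"][150:280,200:330],(400,400)); y=cv2.resize(d["pixels"][150:280,220:350],(400,400)); save("p3",np.hstack([x,y]))
```

```text
t 7.52 tcp board mm [-56.6  88.4  20.5] toolx [-1.    -0.003 -0.   ] tooly [-0.003  1.    -0.   ] F [ 0.  -0.2 -0.2] open 0.2 j [ 1.05  0.46 -0.36  0.   -0.75 -2.46]
top 45 ((-52.24816131591797, -13.8032865524292), (55.56327438354492, 6.164899826049805), 0.3391144573688507)
scene 23 ((-78.32173156738281, 65.15499877929688), (6.600208282470703, 17.10544776916504), 7.517649173736572)
```

View pics/p3.png

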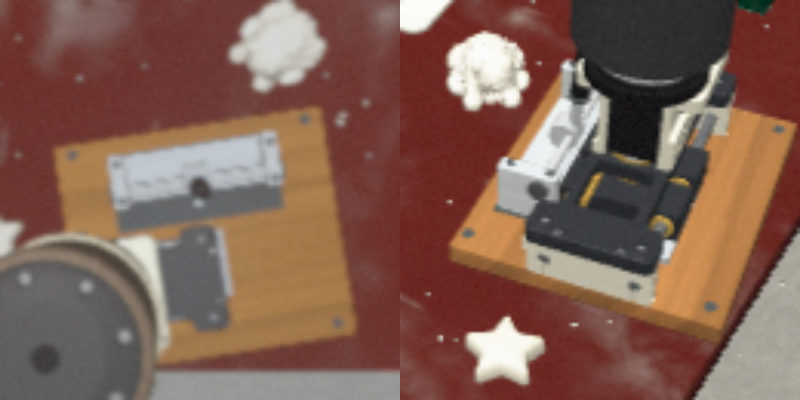

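The blade's right edge shows at about (226,260), at y ≈ -17 mm and still square, so its centre is at y ≈ 28 mm. I'll push another 28 mm.

Emit:
{"name": "play_rows", "arguments": {"series": [[[0,-0.0035,0,0,0,0],[0,-0.0035,0,0,0,0],[0,-0.0035,0,0,0,0],[0,-0.0035,0,0,0,0],[0,-0.0035,0,0,0,0],[0,-0.0035,0,0,0,0],[0,-0.0035,0,0,0,0],[0,-0.0035,0,0,0,0]]]}}

```text
time_s: 8.28
tcp_pos: [0.4593, 0.3824, 0.0203]
orientation: [-0.0, -0.079, 0.997, -0.0]
force: [-0.2, 0.3, -0.4]
opening: 0.0003
grasp_force: 0.5
```

Emit:
{"name": "play_rows", "arguments": {"series": [[[0,0,0,0,0,0],[0,0.006,0,0,0,0],[0,0.006,-0.01,0,0,0],[0,0.006,-0.025,0,0,0],[0.02,0,-0.025,0,0,0],[0.03,0,0,0,0,0],[0.03,0,0,0,0,0],[0.02,0,0,0,0,0]]], "hand": 0.5}}

```text
time_s: 8.95
tcp_pos: [0.3558, 0.385, 0.0815]
orientation: [0.0, -0.079, 0.997, 0.0]
force: [0.0, 0.2, -0.3]
opening: 0.043
grasp_force: 0.0
```

Run:
```python
from h import *
where(); blade("top"); blade("scene")
```

```text
t 8.95 tcp board mm [-158.4   78.6   81.5] toolx [-1.    -0.004 -0.   ] tooly [-0.004  1.     0.001] F [ 0.   0.2 -0.3] open 43.0 j [ 1.2   0.26 -0.51 -0.   -0.8  -2.61]
top 719 ((-52.93597412109375, -1.5695838928222656), (58.214820861816406, 92.02477264404297), 0.7938926219940186)
scene 677 ((-52.931907653808594, -1.1602439880371094), (55.49715805053711, 92.33342742919922), 0.5551598072052002)
```

Emit:
{"name": "play_rows", "arguments": {"series": [[[-0.01,-0.02,0,0,0,0],[-0.015,-0.02,0,0,0,0],[-0.015,-0.02,0,0,0,0],[-0.01,-0.02,0,0,-5,0],[0,0,0,0,0,0],[0,0,0.025,0,0,0],[0,0,0.022,0,0,0],[0,0,0.011,0,0,0]]]}}

```text
time_s: 9.72
tcp_pos: [0.4246, 0.3144, 0.0213]
orientation: [0.043, -0.079, 0.996, 0.003]
force: [0.1, 1.2, 0.0]
opening: 0.0437
grasp_force: 0.0
```

Run:
```python
from h import *
step([-97,-1.5,20.3],1); step([-42.5,-1.5,20.3],1)
```

```text
t 9.72 tcp board mm [-101.4   -1.7   21.3] toolx [-0.996 -0.003 -0.086] tooly [-0.003  1.    -0.001] F [0.3 1.1 0. ] open 43.7 j [ 1.06  0.31 -0.67  0.13 -0.53 -2.58]
rows 1 [-0.0043  0.0002  0.0014]
t 9.72 tcp board mm [-101.4   -1.7   21.3] toolx [-0.996 -0.003 -0.086] tooly [-0.003  1.    -0.001] F [0.3 1.1 0. ] open 43.7 j [ 1.06  0.31 -0.67  0.13 -0.53 -2.58]
rows 1 [-0.0586  0.      0.0061]
```

Emit:
{"name": "play_rows", "arguments": {"series": [[[-0.005,0,0.0006,0,0,0],[-0.005,0,0.0006,0,0,0],[-0.005,0,0.0006,0,0,0],[-0.005,0,0.0005,0,0,0],[-0.005,0,0.0005,0,0,0],[-0.005,0,0.0005,0,0,0],[-0.004,0,0.0004,0,0,0],[0,0,0,0,0,0]]]}}

```text
time_s: 10.38
tcp_pos: [0.4595, 0.3205, 0.0222]
orientation: [0.044, -0.079, 0.996, 0.004]
force: [-0.5, 0.2, 0.0]
opening: 0.0439
grasp_force: 0.0
```

Emit:
{"name": "play_rows", "arguments": {"series": [[[-0.003,0,0.0003,0,0,0],[-0.003,0,0.0003,0,0,0],[-0.003,0,0.0003,0,0,0],[-0.003,0,0.0002,0,0,0],[-0.003,0,0.0003,0,0,0],[-0.003,0,0.0002,0,0,0],[-0.002,0,0.0002,0,0,0],[0,0,0,0,0,0]]]}}

```text
time_s: 11.05
tcp_pos: [0.4788, 0.3233, 0.0218]
orientation: [0.044, -0.079, 0.996, 0.004]
force: [-0.7, 0.2, -0.8]
opening: 0.044
grasp_force: 0.0
```

Run:
```python
from h import *
where(); c,_,_=cam("top"); d=cam("scene")[0]
x=cv2.resize(c["pixels"][170:260,210:300],(400,400)); y=cv2.resize(d["pixels"][150:240,240:330],(400,400)); save("p4",np.hstack([x,y]))
```

```text
t 11.05 tcp board mm [-46.5  -1.3  21.8] toolx [-0.996 -0.004 -0.087] tooly [-0.004  1.     0.   ] F [-0.7  0.3 -0.8] open 44.0 j [ 0.97  0.38 -0.56  0.12 -0.58 -2.48]
```

View pics/p4.png

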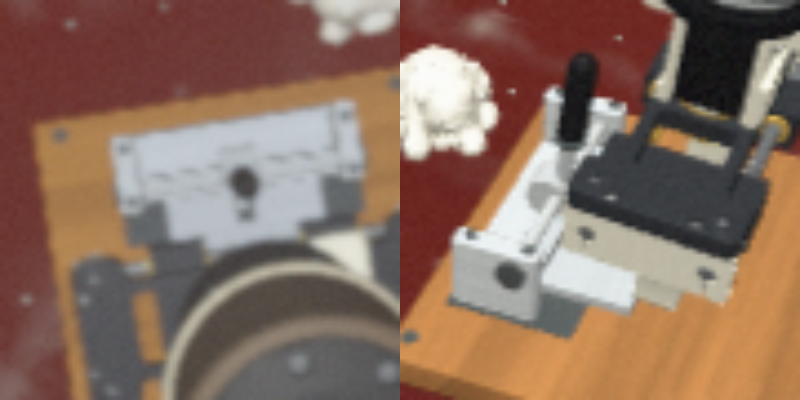

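The blade is now going under the jaw. The notch straddles the pin at (247,212) in the left half. I'll push the last few millimetres slowly and watch the force.

Emit:
{"name": "play_rows", "arguments": {"series": [[[-0.0005,0,0.001,0,0,0],[-0.0007,0,0.0001,0,0,0],[-0.0007,0,0.0001,0,0,0],[-0.0007,0,0.0001,0,0,0],[-0.0007,0,0.0001,0,0,0],[-0.0007,0,0,0,0,0],[0,0,0,0,0,0],[0,0,0,0,0,0]]]}}

```text
time_s: 11.82
tcp_pos: [0.4824, 0.3238, 0.0209]
orientation: [0.044, -0.079, 0.996, 0.003]
force: [-3.7, 0.2, 4.7]
opening: 0.0432
grasp_force: 2.5
```

Emit:
{"name": "play_rows", "arguments": {"series": [[[-0.0007,0,0,0,0,0],[-0.0007,0,0,0,0,0],[-0.0007,0,0,0,0,0],[-0.0007,0,0,0,0,0],[0,0,0,0,0,0],[0,0,0,0,0,0],[0,0,0,0,0,0],[0,0,0,0,0,0]]]}}

```text
time_s: 12.48
tcp_pos: [0.4841, 0.324, 0.0208]
orientation: [0.043, -0.079, 0.996, 0.003]
force: [-9.7, 0.2, 7.8]
opening: 0.0438
grasp_force: 6.3
```

Run:
```python
from h import *
where()
```

```text
t 12.48 tcp board mm [-41.1  -1.4  20.8] toolx [-0.996 -0.004 -0.086] tooly [-0.004  1.    -0.   ] F [-9.6  1.7  7.8] open 43.8 j [ 0.97  0.38 -0.55  0.11 -0.58 -2.47]
```

Emit:
{"name": "play_rows", "arguments": {"series": [[[-0.0007,0,0,0,0,0],[-0.0007,0,0,0,0,0],[-0.0007,0,0,0,0,0],[0,0,0,0,0,0],[0,0,0,0,0,0],[0,0,0,0,0,0],[0,0,0,0,0,0],[0,0,0,0,0,0]]]}}

```text
time_s: 13.15
tcp_pos: [0.4844, 0.3239, 0.0207]
orientation: [0.042, -0.079, 0.996, 0.003]
force: [-21.8, 4.1, 13.5]
opening: 0.0441
grasp_force: 12.1
```

Run:
```python
from h import *
where()
```

```text
t 13.15 tcp board mm [-40.8  -1.6  20.7] toolx [-0.996 -0.003 -0.084] tooly [-0.003  1.    -0.001] F [-20.9   7.4  13.5] open 44.1 j [ 0.96  0.39 -0.54  0.11 -0.59 -2.47]
```

Emit:
{"name": "play_rows", "arguments": {"series": [[[0.004,0,0,0,0,0],[0.008,0,-0.001,0,0,0],[0.02,0,-0.002,0,0,0],[0.02,0,-0.002,0,0,0],[0.02,0,-0.03,0,5,0],[0.01,0,-0.04,0,0,0],[0,0,-0.04,0,0,0],[0,0,-0.04,0,0,0]]], "hand": 0}}

```text
time_s: 13.82
tcp_pos: [0.4031, 0.3107, 0.1712]
orientation: [0.0, -0.079, 0.997, -0.0]
force: [1.6, 1.2, -0.2]
opening: 0.0011
grasp_force: 0.0
```

Run:
```python
from h import *
where(); c=blade("top"); d=blade("scene"); e=blade("wrist")
f=lambda im,r:cv2.resize(im[r[0]:r[1],r[2]:r[3]],(400,400),interpolation=cv2.INTER_CUBIC)
save("p5",np.hstack([f(c["pixels"],(180,260,220,300)),f(d["pixels"],(150,240,240,330))]))
```

```text
t 13.82 tcp board mm [-123.2   -2.   171.2] toolx [-1.    -0.004 -0.001] tooly [-0.004  1.    -0.   ] F [ 1.8  1.  -0.2] open 1.1 j [ 1.04  0.13 -0.43  0.   -1.01 -2.46]
top 367 ((-19.000465393066406, -2.2653465270996094), (92.58908081054688, 27.83635902404785), 89.88277435302734)
scene 328 ((-18.414867401123047, -1.8968696594238281), (26.693187713623047, 92.5602798461914), 0.17417693138122559)
wrist 15 ((-28.731782913208008, 2.712414503097534), (9.363895416259766, 1.0410698652267456), 0.1845974177122116)
```

View pics/p5.png

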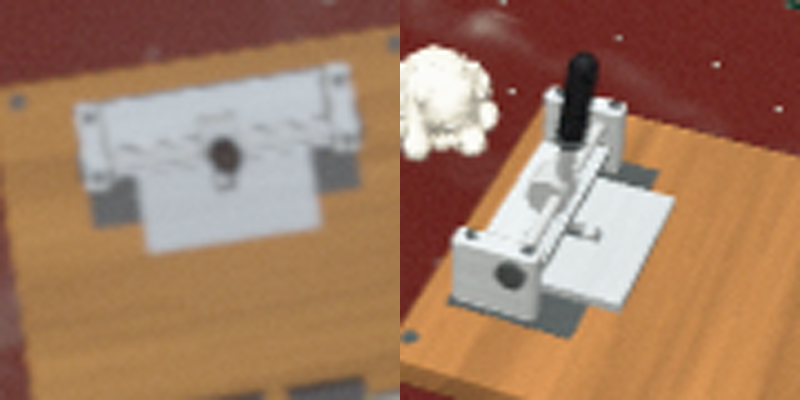

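The blade is seated. The left half shows its front edge at about (235,240) parallel to the holder, and its measured front edge is at x ≈ -32 mm (expected -32), within 0.2° of square. The pin sits inside the notch at (225,180). The lever is still upright, so now I'll work out the lever push.

Run:
```python
from h import *
ph=np.linspace(1.5,.1,17); r=np.linspace(58,62,17)
C=np.c_[16+r*np.cos(ph)-7.5*np.sin(ph)-11, 48+r*np.sin(ph)+7.5*np.cos(ph)]
print(C.round(1)[::4]); d=np.diff(C,axis=0); print((-d).round(1).tolist())
where()
```

```text
[[  1.6 106.4]
 [ 22.3 104.9]
 [ 41.4  96.3]
 [ 56.7  81.3]
 [ 65.9  61.7]]
[[-5.2, -0.3], [-5.2, 0.1], [-5.2, 0.6], [-5.1, 1.1], [-5.0, 1.5], [-4.9, 2.0], [-4.7, 2.4], [-4.5, 2.8], [-4.3, 3.2], [-4.0, 3.6], [-3.7, 3.9], [-3.3, 4.3], [-2.9, 4.6], [-2.5, 4.8], [-2.1, 5.0], [-1.7, 5.2]]
t 13.97 tcp board mm [-1.210e+02 -1.000e-01  1.732e+02] toolx [-1.    -0.004 -0.006] tooly [-0.004  1.     0.005] F [-0.4 -0.5 -0.9] open 0.3 j [ 1.04  0.13 -0.43  0.   -1.01 -2.46]
```

Emit:
{"name": "play_rows", "arguments": {"series": [[[-0.02,0,0.012,0,0,0],[-0.02,0,0.012,0,0,0],[-0.02,0.001,0.014,0,0,0],[-0.02,0.001,0.014,0,0,0],[-0.012,0,0.012,0,0,0],[-0.006,0,0,0,0,0],[0,0,0,0,0,0],[0,0,0,0,0,0]]]}}

```text
time_s: 14.63
tcp_pos: [0.4998, 0.3283, 0.1054]
orientation: [0.0, -0.079, 0.997, -0.0]
force: [-0.1, 0.4, 0.3]
opening: 0.0007
grasp_force: 0.0
```

Emit:
{"name": "play_rows", "arguments": {"series": [[[-0.0035,0,0,0,0,0],[-0.0035,0,0,0,0,0],[-0.0035,0,0,0,0,0],[-0.0035,0,0,0,0,0],[-0.0035,0,0,0,0,0],[-0.003,0,0,0,0,0],[-0.003,0,0,0,0,0],[-0.003,0,0,0,0,0]]]}}

```text
time_s: 15.3
tcp_pos: [0.5261, 0.3324, 0.1057]
orientation: [-0.0, -0.079, 0.997, -0.0]
force: [-4.6, -1.0, 3.5]
opening: 0.0004
grasp_force: 2.5
```

Emit:
{"name": "play_rows", "arguments": {"series": [[[-0.0052,0,-0.0003,0,0,0],[-0.0052,0,0.0001,0,0,0],[-0.0052,0,0.0006,0,0,0],[-0.0051,0,0.0011,0,0,0],[-0.005,0,0.0015,0,0,0],[-0.0049,0,0.002,0,0,0],[-0.0047,0,0.0024,0,0,0],[-0.0045,0,0.0028,0,0,0]]]}}

```text
time_s: 15.97
tcp_pos: [0.5652, 0.3387, 0.0947]
orientation: [-0.001, -0.079, 0.997, -0.0]
force: [-6.1, -1.7, 1.4]
opening: 0.0008
grasp_force: 2.3
```

Run:
```python
from h import *
where()
```

```text
t 15.97 tcp board mm [41.2  0.5 94.7] toolx [-1.    -0.003  0.001] tooly [-0.003  1.    -0.001] F [-6.3 -0.7  1.4] open 0.8 j [ 0.84  0.44 -0.19 -0.   -0.95 -2.25]
```

On the planned path, with about 6 N on the grip.

Emit:
{"name": "play_rows", "arguments": {"series": [[[-0.0043,0,0.0032,0,0,0],[-0.004,0,0.0036,0,0,0],[-0.0037,0,0.0039,0,0,0],[-0.0033,0,0.0042,0,0,0],[-0.0029,0,0.0044,0,0,0],[-0.0025,0,0.0045,0,0,0],[-0.0021,0,0.0045,0,0,0],[-0.0015,0,0.0045,0,0,0]]]}}

```text
time_s: 16.63
tcp_pos: [0.59, 0.3431, 0.0625]
orientation: [0.001, -0.079, 0.997, 0.0]
force: [-4.7, -1.0, 4.8]
opening: 0.0001
grasp_force: 2.9
```

Emit:
{"name": "play_rows", "arguments": {"series": [[[0,0,0.001,0,0,0],[0,0,0.001,0,0,0],[0,0,0.001,0,0,0],[0,0,0,0,0,0],[0,0,0,0,0,0],[0,0,0,0,0,0],[0,0,0,0,0,0],[0,0,0,0,0,0]]]}}

```text
time_s: 17.3
tcp_pos: [0.5901, 0.3432, 0.0611]
orientation: [0.001, -0.08, 0.997, 0.0]
force: [-5.1, -2.6, 9.9]
opening: 0.0003
grasp_force: 5.3
```

Run:
```python
from h import *
where()
```

```text
t 17.3 tcp board mm [66.6  1.1 61.1] toolx [-1.    -0.004 -0.002] tooly [-0.004  1.     0.   ] F [-5.4 -1.8  9.9] open 0.3 j [ 0.81  0.5  -0.16  0.   -0.9  -2.22]
```

Emit:
{"name": "play_rows", "arguments": {"series": [[[0,0,0.001,0,0,0],[0,0,0.001,0,0,0],[0,0,0.001,0,0,0],[0,0,0,0,0,0],[0,0,0,0,0,0],[0,0,0,0,0,0],[0,0,0,0,0,0],[0,0,0,0,0,0]]]}}

```text
time_s: 17.97
tcp_pos: [0.5903, 0.3433, 0.0606]
orientation: [0.002, -0.08, 0.997, 0.0]
force: [-11.8, -4.2, 25.7]
opening: 0.0005
grasp_force: 13.2
```

It stalls at 26 N at the end-stop height. I'll retreat and check.

Emit:
{"name": "play_rows", "arguments": {"series": [[[0,0,-0.006,0,0,0],[0,0,-0.02,0,0,0],[0,0,-0.03,0,0,0],[0,0,-0.03,0,0,0],[0,0,-0.03,0,0,0],[0.04,0,0,0,0,0],[0.04,0,0,0,0,0],[0.04,0,0,0,0,0]]]}}

```text
time_s: 18.63
tcp_pos: [0.4709, 0.3243, 0.1728]
orientation: [0.001, -0.079, 0.997, 0.001]
force: [-2.3, 0.8, 0.1]
opening: 0.0003
grasp_force: 0.0
```

Emit:
{"name": "play_rows", "arguments": {"series": [[[0.04,0,0,0,0,0],[0.04,0,0,0,0,0],[0.02,0,0,0,0,0],[0,0,0,0,0,0],[0,0,0,0,0,0],[0,0,0,0,0,0],[0,0,0,0,0,0],[0,0,0,0,0,0]]]}}

```text
time_s: 19.3
tcp_pos: [0.3731, 0.3084, 0.1723]
orientation: [0.0, -0.079, 0.997, -0.0]
force: [-0.0, 0.4, -0.2]
opening: 0.0003
grasp_force: 0.0
```

Run:
```python
from h import *
where(); c=blade("top"); d=blade("scene")
f=lambda im,r:cv2.resize(im[r[0]:r[1],r[2]:r[3]],(400,400),interpolation=cv2.INTER_CUBIC)
save("p6",np.hstack([f(c["pixels"],(150,260,210,320)),f(d["pixels"],(150,240,240,330))]))
c,R,t=cam("scene");B=tob(world(c,R,t))*1000;im=c["pixels"]
m=(im.max(-1)<60)&(B[...,0]>45)&(B[...,0]<120)&(abs(B[...,1])<25)&(B[...,2]>30)
q=B[m]; print(len(q),np.percentile(q,[5,50,95],axis=0).round(1), np.polyfit(q[:,0],q[:,2],1))
```

```text
t 19.3 tcp board mm [-153.2    0.3  172.3] toolx [-1.    -0.003 -0.001] tooly [-0.003  1.    -0.   ] F [ 0.   0.4 -0.2] open 0.3 j [ 1.1   0.09 -0.48  0.   -1.01 -2.51]
top 374 ((-18.819435119628906, -2.2616119384765625), (27.76346206665039, 93.50169372558594), 0.4968179762363434)
scene 330 ((-18.331344604492188, -1.8243751525878906), (26.50188636779785, 91.57121276855469), 0.13628001511096954)
97 [[54.3 -0.9 51.3]
 [75.4  4.5 58.6]
 [95.6  7.4 63.7]] [ 0.12146365 48.76934825]
```

View pics/p6.png

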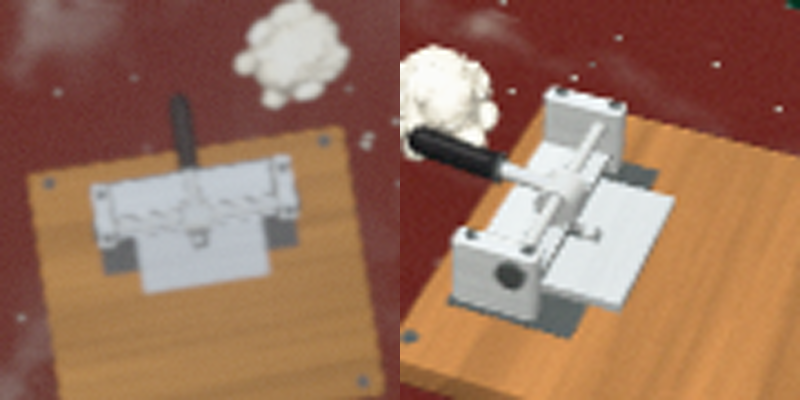

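The lever now lies back almost level: its grip is at (182,130) in the left half, and the fitted slope of 0.12 agrees with the 0.1 expected when shut. The blade is still seated and square at (205,260), and the frog at (295,55) hasn't moved.

```bash
python3 -c "
from plant import *
print(sign_off())"
```

```text
the job is handed in; nothing more can be done
None
```

The blade is seated square against the stop with its notch round the pin, the cam lever is pushed down to its end stop so the jaw clamps the blade, and the plaster casts were left alone; I handed the job in at about 19.5 s.

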